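Find the 8 N deflection of a stage-drive belt tensioner and park it there

ROBOT

A 6-joint arm with a two-finger parallel gripper is mounted at the origin on the work surface. World frame = base frame: x ahead of the robot, y to its left, z up, the work surface at z = 0. Lengths are in m, angles in rad, forces in N, time in s.
With the tool pointing down it reaches from about 0.25 to 0.775 m from the base axis. Payload 4 kg.
Tool frame: the origin (TCP) lies on the centre line of the jaws, within the pads' length; the fingertips stand 22 mm ahead of it and the grasp point (between the pads) lies 3 mm ahead of it; z points along the fingers, y is the direction in which the jaws open and shut (so a half turn about z gives the same grasp; the last joint's range is limited). The gripper opens to 85 mm and grips with 20 to 120 N. Pads are 22 mm wide; open, the fingers measure 114 mm over their backs; the gripper's body (76 mm by 85 mm) begins 54 mm behind the grasp point. The pads swing forward as they close: fully open they stand 13 mm farther back than shut.
Start: joints at [1.227, 0.087, 1.371, -0, 1.684, -0.103], TCP at [0.131, 0.534, 0.226] pointing down, gripper open.
Joint ranges: [-3.1, 3.1], [-0.76, 2.03], [0.27, 2.55], [-1.08, 4.22], [0.17, 2.65], [-2.57, 2.57]. Speed limits (rad/s): [2.79, 2.79, 3.14, 3.14, 3.14, 3.14].

INTERFACE

Orientations are given as [roll, pitch, yaw] about the fixed x, y, z axes, in that order (R = Rz(yaw) Ry(pitch) Rx(roll)).
In Python, from station import ctrl gives the robot as it stands.
- The arm moves only by the tool jog_arm, never from a script. Its argument "commands" is a list of rows, each a list of 3 entries, a list of its own where there are three numbers: the turn, a rotation vector about the tool's x, y, z in degrees, then the shift along the tool's x, y, z in m, then the closure in counts, from 0 (fully open) to 255 (shut). In form: [[[wx, wy, wz], [x, y, z], claw], ...]. A call has 1 to 10 rows; each row is the pose to reach, as a shift and turn from the pose measured when the call began, along the tool's axes at that moment; what a row does not reach only later rows make up. A row lasts 1/10 s, in which the tool goes at most 50 mm and 8.59 degrees, less where a joint would pass 70% of its speed; a pose out of reach is approached as far as the arm can. A call with a gripper value outside its range is refused whole. The fingers move at their own pace and stop on an object; "squeeze" is the grip in N (left out, the last holds). Time passes only in rows, so rows that repeat a pose let the fingers close. It gives the time, the measured TCP pose, the force and the opening at its end, in the units of the state.
- ctrl.get_obs(): the state, without advancing time (a new reading comes with each control period).
- ctrl.get_image(name): name is "side" or "top"; returns a dict with "img" (384x512x3 uint8, red, green, blue), "fovy" (degrees; the focal length in pixels is half the picture's height over the tangent of half this angle, whatever the lens; pixels are square), "cx", "cy" (the principal point, pixels), "distortion" ([k1, k2, p1, p2, k3] as OpenCV has them; the pictures are not rectified), "rvec" (rotation vector, rad) and "tvec" (3), from world to camera coordinates, as OpenCV has them. Camera axes: x right, y down, z forward; pixel columns grow to the right and rows downward; lengths in m; the calibration is good to about 2 mm. A picture is of the moment at which its call begins. There is no depth.
- ctrl.hand_in(): hands the job in, once; it reports no verdict.
The state is a dict: "time_s": time; "qpos": joint angles; "joint_velocities": joint speeds; "effort": joint torques, N m; "ee_pos": TCP position; "eef_rot": TCP orientation; "contact_force": force on the tool from outside, world axes, zero at the start; "moment": the same for the moment, N m; "opening": opening from 0.0 (shut) to 1.0 (fully open).
Only numpy, scipy, OpenCV 4.12 (cv2) and the standard library are available. Lean on these libraries where they do the work, as an engineer would, in place of code of your own. Each camera call takes 0.05 s, during which the arm holds its last target. There are 200 camera calls.

TASK

Push, without gripping it, the red post of the sprung blue tensioner arm slowly along the scale until it pushes back with 8 N, hold it there for a second and read its deflection (never pressing harder than 13 N), then ease the arm gently back to its rest without letting it snap. Then slide the yellow-knobbed catch along the scale so that it carries the arm to that same reading and holds it there, and let go; leave the other things on the bench alone.

Things in the scene. Friction and masses are not known exactly. Their poses are not given: they have to be found in the camera images.
- base: Dark grey base plate of the stage drive, fixed to the bench, 300 x 290 x 15 mm, with a white scale sector. Origin on the bench under the plate, z up; the plate spans x -145..+155, y -145..+145 mm. The tensioner's vertical pivot axis is at x=+100, y=0 mm. A black motor, 42 mm square, 74 mm high with its shaft, stands at x=+122, y=-112 mm.
- tensioner: Blue sprung tensioner arm. Origin on the pivot axis at bench height; x axis along the arm to its tip, z up. Its deflection is the angle turned anticlockwise (from above) from rest; at rest its x axis points along base yaw + pi - 0.20 rad; travel 0.8 rad. Hub 80 mm diameter, top 50 mm above the bench; bar 16 mm wide, 24 to 34 mm above the bench, 168 mm long.
- post (a point): Centre of the top of the arm's red push post: upright, 16 mm diameter, 100 mm from the pivot, top 88 mm above the bench; push it along the arm's +y. About 2.4 N starts it; then 4 N/rad softly until a second spring hidden in the hub is met, then 29 N/rad. Where that is met (0.05 to 0.42 rad) differs by unit and cannot be seen: the 8 N deflection (0.2 to 0.6 rad) must be felt.
- pointer (a point): Tip of the arm's thin red pointer over the scale, 188 mm from the pivot, 24 mm above the bench. Scale ticks are 0.05 rad apart from deflection 0, every fourth one longer. Behind it on the arm, 145 mm from the pivot, is a steel idler roller 28 mm in diameter, top 49 mm above the bench.
- catch: Black sliding catch, turning about the same pivot (origin there at bench height, x outwards, z up); block x 153..215, y -43..-15 mm, top 33 mm above the bench. Its rubber nose meets the arm's clockwise side 162 mm out; when they touch, arm and catch x axes coincide, so its angle equals the deflection it holds. It starts at -0.32 to -0.12 rad, clear of the arm; goes to 0.75 rad.
- catch_knob (a point): Centre of the top of the catch's yellow knob: upright cylinder 20 mm diameter, 52 to 88 mm above the bench, at x=195, y=-29 mm of the catch; can be pinched from above. Stiff friction (about 8 N at the knob either way, plus the arm's push when carrying it) keeps the catch wherever it is left, even under the arm's load.
- spare_pulley: Bystander: spare steel pulley, 34 mm diameter, 19 mm high, lying on the base plate's far left corner. Origin at its underside's centre.
- driver: Bystander: screwdriver, 160 mm long.
- mouse: Bystander: black computer mouse on its mat, 100 x 58 x 34 mm.
- wafer_case: Bystander: flat round blue wafer case, 110 mm diameter, 22 mm high.
- marker: Bystander: white marker pen, 140 mm long.
- probe_box: Bystander: grey and orange probe-tip box, 80 x 60 x 26 mm.
- cleaner_jar: Bystander: small closed jar, 56 mm diameter, 60 mm high.

How it is judged:
By the outcome, as a careful person would: the job done as asked, in the order asked, and still so for the second after the job is handed in, with the robot touching nothing.
It also fails if it takes over 70 s, if anything falls off the work surface, if the arm or the gripper's body presses on something with over 40 N, if the wrist force passes 120 N, or if a joint passes its speed limit or range.

## Working session

There is one attempt and no reset: what is moved stays moved. The work goes in short steps, Python scripts to look and compute and a tool call to move; the robot and the scene stay as the last step left them, time stands still between calls to the robot, and variables do not carry over. Pictures are saved under pics/ and viewed, about 8 in all and at most 12, crops included, and the job is handed in when it is done.

Besides the shell and the picture viewer there is one more tool, called after "Request:" as name(argument=value, ...) on one line, values as JSON. jog_arm: Moves the arm, as the interface text tells. Its arguments: {"type":"object","properties":{"commands":{"type":"array","items":{"type":"array"}},"squeeze":{"type":"number"}},"required":["commands"]}

```bash
mkdir -p pics; cat > h.py <<'E'
import numpy as np, cv2
from station import ctrl
def cam(n):
    d=ctrl.get_image(n); f=192/np.tan(np.radians(d['fovy'])/2)
    d['K']=np.array([[f,0,d['cx']],[0,f,d['cy']],[0,0,1]]); d['R']=cv2.Rodrigues(np.array(d['rvec'],float))[0]; return d
def proj(d,P): return cv2.projectPoints(np.array(P,float).reshape(-1,3),np.array(d['rvec'],float),np.array(d['tvec'],float),d['K'],np.array(d['distortion'],float))[0][:,0]
def plane(d,px,z):
    u=cv2.undistortPoints(np.array(px,float).reshape(-1,1,2),d['K'],np.array(d['distortion'],float))[:,0]
    r=np.c_[u,np.ones(len(u))]@d['R']; c=-d['R'].T@np.array(d['tvec'],float).ravel()
    return c+r*((z-c[2])/r[:,2])[:,None]
def save(d,n,s=1.5): cv2.imwrite('pics/'+n,cv2.resize(cv2.cvtColor(d['img'],cv2.COLOR_RGB2BGR),None,fx=s,fy=s))
E
python3 - <<'E'
from h import *
for n in('top','side'):
    d=cam(n); save(d,n+'0.png'); print(n,-d['R'].T@np.array(d['tvec']).ravel())
    h=cv2.cvtColor(d['img'],cv2.COLOR_RGB2HSV)
    for c,lo,hi in(('red',0,8),('yel',22,35),('blue',100,125)):
        m=cv2.inRange(h,(lo,110,70),(hi,255,255))
        if c=='red': m|=cv2.inRange(h,(172,110,70),(180,255,255))
        k,l,s,ce=cv2.connectedComponentsWithStats(m)
        print(c,[(s[i].tolist(),ce[i].round(1).tolist()) for i in range(1,k) if s[i][4]>8])
print(ctrl.get_obs())
E
```

```text
top [ 0.33400625 -0.0297967   1.3197247 ]
red [([181, 74, 7, 8, 27], [183.9, 77.8]), ([239, 84, 41, 19, 71], [257.8, 97.4]), ([111, 118, 5, 5, 23], [113.0, 120.0]), ([249, 166, 5, 6, 21], [251.0, 168.6]), ([112, 180, 15, 23, 174], [119.4, 190.7])]
yel [([216, 175, 7, 9, 43], [218.5, 178.7])]
blue [([254, 136, 26, 34, 395], [266.9, 148.9]), ([247, 174, 5, 6, 17], [248.6, 176.2]), ([401, 193, 33, 33, 846], [417.4, 208.8])]
side [ 0.42435294 -0.93522717  1.13608654]
red [([302, 105, 4, 5, 16], [303.5, 107.0]), ([237, 116, 20, 8, 122], [246.2, 119.4]), ([349, 135, 6, 7, 29], [351.1, 138.3]), ([335, 142, 9, 6, 20], [338.8, 145.6]), ([275, 185, 5, 13, 48], [277.2, 190.7]), ([345, 185, 33, 23, 87], [358.9, 201.7])]
yel [([38, 102, 8, 18, 30], [41.7, 111.3]), ([359, 149, 8, 26, 31], [363.0, 162.4]), ([261, 163, 7, 13, 57], [264.1, 169.1]), ([381, 207, 4, 9, 11], [382.6, 210.9]), ([385, 217, 4, 9, 13], [386.5, 221.2]), ([392, 246, 7, 6, 31], [395.1, 248.5]), ([403, 252, 9, 5, 37], [407.2, 254.0]), ([392, 270, 7, 8, 35], [394.8, 273.8])]
blue [([0, 0, 79, 28, 1496], [30.3, 10.6]), ([28, 38, 71
[... 155 characters left out ...]
345, 43, 39, 1389], [259.7, 365.5])]
{'time_s': 0.1, 'qpos': array([ 1.22687774e+00,  8.78979975e-02,  1.37212787e+00,  1.14438540e-05,
        1.68360659e+00, -1.03115858e-01]), 'joint_velocities': array([-0.00117063, -0.00212272, -0.00183542,  0.00035326, -0.00030752,
       -0.00012611]), 'effort': array([ 3.35759374e-03, -3.53015220e+01, -3.14219749e+01, -6.39614723e-05,
        7.86123943e-03,  6.46423331e-06]), 'ee_pos': array([0.13101667, 0.53368767, 0.2252344 ]), 'eef_rot': array([-3.13956485e+00, -2.21277005e-04,  2.90079097e+00]), 'contact_force': array([-0.91268909, -0.8407612 ,  0.1328555 ]), 'moment': array([ 0.01285853,  0.01464523, -0.00902998]), 'opening': 1.0037564853835508}
```

View pics/top0.png

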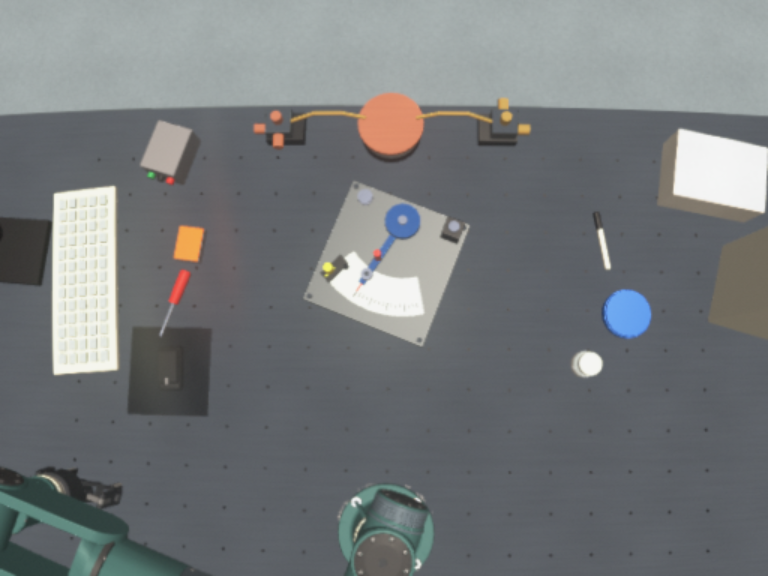

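View pics/side0.png

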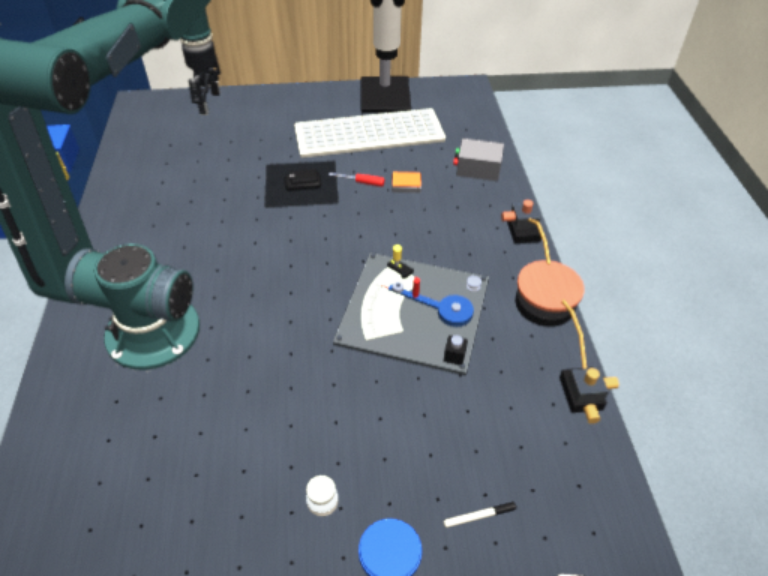

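The top view shows the plate's corners at about (354,182), (469,227), (421,345) and (304,297) in the 1.5x picture. The hub is at (402,221), the post at (377,253), the knob at (328,268) and the pointer tip at (357,293). The side view agrees.

```bash
cat > meas.py <<'E'
from h import *
from scipy.optimize import least_squares
d=cam('top'); s=cam('side')
def blob(d,lo,hi,near,amin=8):
    h=cv2.cvtColor(d['img'],cv2.COLOR_RGB2HSV); m=cv2.inRange(h,lo,hi)
    k,l,st,ce=cv2.connectedComponentsWithStats(m)
    i=min((i for i in range(1,k) if st[i][4]>amin),key=lambda i:np.hypot(*(ce[i]-near))); return ce[i],(l==i).astype(np.uint8)
if __name__=='__main__':
    g=cv2.inRange(cv2.cvtColor(d['img'],cv2.COLOR_RGB2HSV),(0,0,85),(180,70,255))
    g=cv2.morphologyEx(g,cv2.MORPH_CLOSE,np.ones((9,9)));
    k,l,st,ce=cv2.connectedComponentsWithStats(g); m=(l==l[140,290]).astype(np.uint8); print(st[l[140,290]])
    c=max(cv2.findContours(m,0,1)[0],key=cv2.contourArea)
    px=cv2.boxPoints(cv2.minAreaRect(cv2.convexHull(c)));print(px)
    P=plane(d,px,.015)[:,:2]; print(P, [np.linalg.norm(P[i]-P[i-1]) for i in range(4)])
    hub,_=blob(d,(100,110,70),(125,255,255),(268,148),100)
    hb,mk=blob(d,(100,90,60),(125,255,255),(268,148),100)
    # hub circle: opened mask
    mk=cv2.morphologyEx(mk,cv2.MORPH_OPEN,cv2.getStructuringElement(cv2.MORPH_ELLIPSE,(13,13)))
    cc=max(cv2.findContours(mk,0,1)[0],key=cv2.contourArea); (x,y),r=cv2.minEnclosingCircle(cc); print('hub',x,y,r,plane(d,[[x,y]],.05))
    for n,px in(('post',(251,168.6)),('knob',(218.5,178.7))): print(n,plane(d,[px],.08))
    cv2.imwrite('pics/crop.png',cv2.resize(cv2.cvtColor(d['img'],cv2.COLOR_RGB2BGR)[115:235,195:320],None,fx=5,fy=5,interpolation=2))
E
python3 meas.py
```

```text
[     0      0    512    384 184781]
[[-1.1725994e-14  0.0000000e+00]
 [ 5.1100000e+02  0.0000000e+00]
 [ 5.1100000e+02  3.8300000e+02]
 [ 0.0000000e+00  3.8300000e+02]]
[[ 1.32306256  1.07492117]
 [ 1.31117917 -0.98526907]
 [-0.10692203 -0.85650719]
 [-0.14683311  0.89292538]] [np.float64(1.4811197625103105), np.float64(2.0602245097997125), np.float64(1.423934908757475), np.float64(1.7498877778817064)]Traceback (most recent call last):
  File "meas.py", line 19, in <module>
    cc=max(cv2.findContours(mk,0,1)[0],key=cv2.contourArea); (x,y),r=cv2.minEnclosingCircle(cc); print('hub',x,y,r,plane(d,[[x,y]],.05))
ValueError: max() iterable argument is empty
```

```bash
cat > meas2.py <<'E'
from meas import *
cv2.imwrite('pics/crop.png',cv2.resize(cv2.cvtColor(d['img'],cv2.COLOR_RGB2BGR)[115:235,195:320],None,fx=5,fy=5,interpolation=2))
g=cv2.cvtColor(d['img'],cv2.COLOR_RGB2GRAY)
bx=np.array([[236,121],[312.7,151.3],[280.7,230],[202.7,198]])
ref=cv2.cornerSubPix(g,bx.astype(np.float32).reshape(-1,1,2),(4,4),(-1,-1),(3,30,.01))[:,0];print(ref.round(1))
P=plane(d,ref,.015)[:,:2]; print(P.round(4),[np.linalg.norm(P[i]-P[i-1]).round(4) for i in range(4)])
# far-left, far-right, near-right, near-left in base frame
B=np.array([[.155,.145],[.155,-.145],[-.145,-.145],[-.145,.145]])
# far = hub side = +x base ; left=+y (motor -y right)
f=lambda v:(np.c_[np.cos(v[2])*B[:,0]-np.sin(v[2])*B[:,1]+v[0],np.sin(v[2])*B[:,0]+np.cos(v[2])*B[:,1]+v[1]]-P).ravel()
r=least_squares(f,[.4,0,0]);v=r.x;print('base',v,r.fun.round(4))
piv=v[:2]+.1*np.array([np.cos(v[2]),np.sin(v[2])]);print('pivot',piv)
_,mk=blob(d,(100,90,50),(125,255,255),(268,148),100)
cs=cv2.findContours(mk,0,1)[0]; f2=np.zeros_like(mk); cv2.drawContours(f2,cs,-1,1,-1)
f2=cv2.morphologyEx(f2,cv2.MORPH_OPEN,cv2.getStructuringElement(cv2.MORPH_ELLIPSE,(13,13)))
M=cv2.moments(f2,True);c=[M['m10']/M['m00'],M['m01']/M['m00']];print('hub',c,M['m00'],plane(d,[c],.05))
def tri(a,b):
    A=[np.r_[plane(q,[p],0)[0],plane(q,[p],.2)[0]] for q,p in((d,a),(s,b))]
    o=[x[:3] for x in A]; e=[(x[3:]-x[:3])/np.linalg.norm(x[3:]-x[:3]) for x in A]
    S=[np.eye(3)-np.outer(k,k) for k in e]; return np.linalg.solve(S[0]+S[1],S[0]@o[0]+S[1]@o[1])
post=plane(d,[[251,168.6]],.08)[0];knob=plane(d,[[218.5,178.7]],.08)[0]
print('post',post,'tri',tri([251,168.6],[277.2,190.7]),'knob',knob,'tri',tri([218.5,178.7],[264.1,169.1]))
for n,q,off in(('post',post,0),('knob',knob,np.arctan2(-29,195))):
    w=q[:2]-piv; a=np.arctan2(w[1],w[0])-off-(v[2]+np.pi-.2); print(n,'r',np.hypot(*w),'angle',(a+np.pi)%(2*np.pi)-np.pi)
E
python3 meas2.py
```

```text
[[236.6 120.8]
 [311.9 150.2]
 [280.3 230.3]
 [202.  197.7]]
[[ 0.7845  0.0813]
 [ 0.6807 -0.1792]
 [ 0.4062 -0.0725]
 [ 0.5131  0.1925]] [np.float64(0.2933), np.float64(0.2803), np.float64(0.2945), np.float64(0.2857)]
base [ 0.59147051  0.00738215 -0.38048526] [ 0.0048  0.0032  0.0008 -0.0056 -0.0033 -0.0009 -0.0024  0.0033]
pivot [ 0.68431896 -0.02975496]
hub [267.99004975124376, 146.9402985074627] 402.0 [[ 0.68139634 -0.02883368  0.05      ]]
post [0.60056157 0.02538566 0.08      ] tri [0.60206247 0.02587501 0.06716601] knob [0.56647244 0.12987646 0.08      ] tri [0.56808274 0.13123729 0.06916164]
post r 0.10027855053008462 angle -0.0017286313862134861
knob r 0.1984187291327832 angle -0.20674215004714158
```

View pics/crop.png

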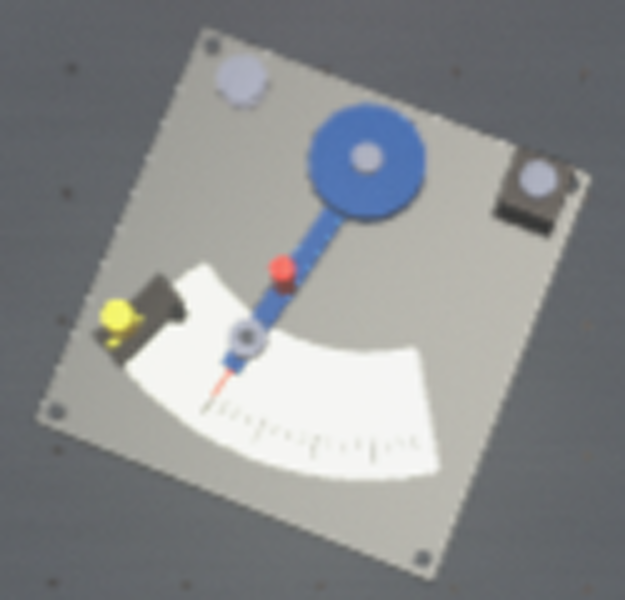

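The crop shows the pointer on the scale's zero, the post at crop (283,270), the knob at (117,315) and the catch clear of the arm. The measurements agree: pivot near (0.683, -0.029), rest direction 2.561 rad. I'm now approaching with the jaws shut, to push with their -x side.

Request:
jog_arm(commands=[[[0,0,8],[-0.05,-0.029,0],255],[[0,0,16],[-0.09,-0.052,0],255],[[0,0,24],[-0.13,-0.076,0],255],[[0,0,32],[-0.17,-0.1,0],255],[[0,0,40],[-0.21,-0.122,0],255],[[0,0,48],[-0.25,-0.146,0],255],[[0,0,56],[-0.29,-0.17,0],255],[[0,0,64],[-0.33,-0.192,0],255],[[0,0,72],[-0.37,-0.216,0],255],[[0,0,80],[-0.41,-0.24,0],255]], squeeze=20)

```text
time_s: 1.3
ee_pos: [0.4731, 0.2016, 0.2262]
eef_rot: [3.141, 0.0, 1.499]
contact_force: [0.7, 2.0, -0.2]
opening: -0.002
```

```bash
cat > go.py <<'E'
import sys
from h import *
PIV=np.array([.683,-.0293]); A0=2.561
def pose():
    o=ctrl.get_obs(); return o,np.array(o['ee_pos']),cv2_R(o['eef_rot'])
from scipy.spatial.transform import Rotation as Ro
def cv2_R(e): return Ro.from_euler('xyz',e).as_matrix()
def cmd(p,yaw):
    o,x,R=pose(); T=Ro.from_euler('xyz',[np.pi,0,yaw]).as_matrix()
    return np.degrees(Ro.from_matrix(R.T@T).as_rotvec()).round(2),(R.T@(np.array(p)-x)).round(4)
def arc(th,r,off,z):  # finger face normal to the radius at angle th, tool centre 'off' clockwise of it
    a=A0+th; u=np.array([np.cos(a),np.sin(a)]); n=np.array([-u[1],u[0]])
    q=PIV+r*u-off*n; return cmd([*q,z],a-np.pi/2)
E
python3 -c "
from go import *
o,x,R=pose();print(o['time_s'],x,o['eef_rot'],o['qpos'].round(3),o['opening']);print(arc(0,.1,.04,.16));print(arc(0,.1,.04,.08))"
```

```text
1.3 [0.4731403  0.20159276 0.22617494] [3.14139749e+00 3.18936801e-04 1.49870537e+00] [ 0.293  0.007  1.454 -0.     1.68   0.365] -0.001677010859236819
(array([2.000e-02, 2.000e-02, 2.914e+01]), array([-0.1315,  0.1581,  0.0662]))
(array([2.000e-02, 2.000e-02, 2.914e+01]), array([-0.1315,  0.158 ,  0.1462]))
```

Request:
jog_arm(commands=[[[0,0,7],[-0.03,0.036,0.01],255],[[0,0,14],[-0.06,0.072,0.02],255],[[0,0,21],[-0.09,0.108,0.04],255],[[0,0,29.1],[-0.12,0.144,0.06],255],[[0,0,29.1],[-0.1315,0.158,0.08],255],[[0,0,29.1],[-0.1315,0.158,0.11],255],[[0,0,29.1],[-0.1315,0.158,0.135],255],[[0,0,29.1],[-0.1315,0.158,0.146],255],[[0,0,29.1],[-0.1315,0.158,0.146],255],[[0,0,29.1],[-0.1315,0.158,0.146],255]])

```text
time_s: 2.3
ee_pos: [0.6219, 0.0592, 0.0815]
eef_rot: [3.14, -0.001, 0.991]
contact_force: [0.9, 0.9, 0.4]
opening: 0.001
```

```bash
cat > force.py <<'E'
from go import *
def avg(n,cname='side'):
    F=[];X=[]
    for i in range(n):
        d=cam(cname); o=ctrl.get_obs(); F.append(o['contact_force']);X.append(o['ee_pos'])
    return d,np.array(F),np.array(X),o
def report(n,tare=np.zeros(3)):
    d,F,X,o=avg(n); yaw=o['eef_rot'][2]; a=yaw+np.pi/2
    u=np.array([np.cos(a),np.sin(a),0]);t=np.array([-u[1],u[0],0])
    f=F.mean(0)-tare; x=X.mean(0)
    print('t',o['time_s'],'F',f.round(2),'sd',F.std(0).round(2),'push',round(-f@t,2),'radial',round(f@u,2))
    w=x[:2]-PIV; print('x',x.round(4),'yaw th',round((a-A0+np.pi)%(2*np.pi)-np.pi,4),'r',np.hypot(*w)@np.eye(1)if 0 else round(float(w@u[:2]),4),'off',round(float(-w@t[:2]),4),'th(post,19mm)',round(((np.arctan2(w[1],w[0])+np.arcsin(.019/np.hypot(*w))-A0)+np.pi)%(2*np.pi)-np.pi,4))
    return d,F.mean(0)
E
python3 -c "
from force import *
d,f=report(10);print(f.tolist());save(d,'s1.png')
print(arc(0,.1,.022,.08),arc(0.05,.1,.019,.08))"
```

```text
t 2.8 F [ 0.28 -0.14 -0.01] sd [0.18 0.49 0.49] push 0.04 radial -0.31
x [0.622  0.0591 0.0817] yaw th 0.0006 r 0.0995 off 0.0406 th(post,19mm) -0.2087
[0.2780702538236686, -0.13858362324580117, -0.008684591633490512]
(array([ 0.04, -0.01,  0.03]), array([-0.018 , -0.    ,  0.0006])) (array([ 0.04, -0.  , -2.83]), array([-0.0261, -0.0009,  0.0006]))
```

View pics/s1.png

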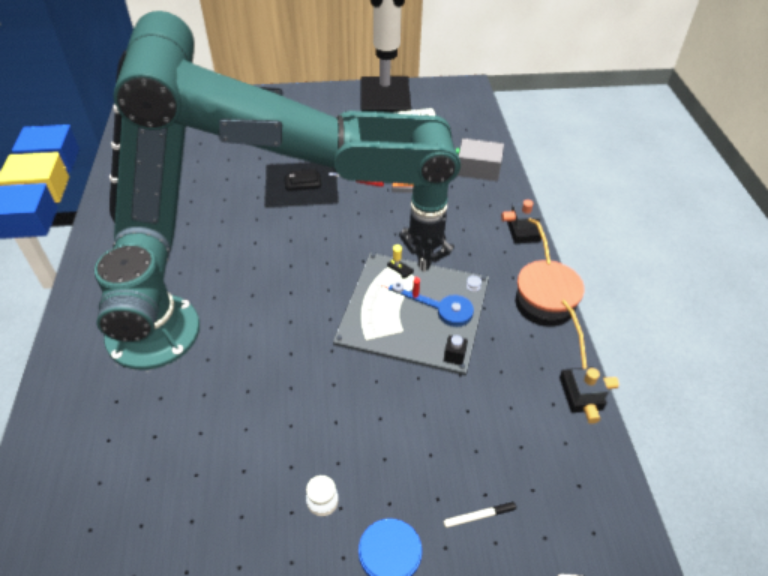

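The closed fingers stand beside the post at (424,263), and the post at (417,287) and pointer are visible. Now closing slowly on the post.

Request:
jog_arm(commands=[[[0,0,0],[-0.003,0,0.001],255],[[0,0,0],[-0.006,0,0.001],255],[[0,0,0],[-0.009,0,0.001],255],[[0,0,0],[-0.012,0,0.001],255],[[0,0,0],[-0.014,0,0.001],255],[[0,0,0],[-0.015,0,0.001],255],[[0,0,0],[-0.016,0,0.001],255],[[0,0,0],[-0.017,0,0.001],255],[[0,0,0],[-0.018,0,0.001],255],[[0,0,0],[-0.019,0,0.001],255]])

```text
time_s: 3.8
ee_pos: [0.6109, 0.0431, 0.0795]
eef_rot: [3.141, -0.0, 0.991]
contact_force: [0.4, -0.3, 0.2]
opening: 0.001
```

```bash
python3 -c "
from force import *
report(4,np.array([.28,-.14,0]))
for th in (0.02,.04,.06,.08,.1,.12):print(*arc(th,.1,.019,.08))"
```

```text
t 4.0 F [-0.5   0.12  0.14] sd [0.27 0.58 0.43] push -0.17 radial 0.48
x [0.6109 0.0431 0.0795] yaw th 0.0006 r 0.1 off 0.021 th(post,19mm) -0.0197
[ 0.04 -0.01 -1.11] [-0.0041 -0.0004 -0.0005]
[ 0.04 -0.01 -2.26] [-0.0061 -0.0007 -0.0005]
[ 0.04 -0.01 -3.41] [-0.0081 -0.001  -0.0005]
[ 0.04 -0.01 -4.55] [-0.0101 -0.0013 -0.0005]
[ 0.04 -0.   -5.7 ] [-0.0121 -0.0015 -0.0005]
[ 0.04 -0.   -6.84] [-0.0142 -0.0016 -0.0005]
```

Request:
jog_arm(commands=[[[0,0,0],[-0.001,0,0],255],[[0,0,0],[-0.002,0,0],255],[[0,0,-0.5],[-0.003,-0.0002,0],255],[[0,0,-1.1],[-0.004,-0.0004,0],255],[[0,0,-1.7],[-0.005,-0.0006,0],255],[[0,0,-2.3],[-0.006,-0.0007,0],255],[[0,0,-2.3],[-0.006,-0.0007,0],255]])

```text
time_s: 4.7
ee_pos: [0.6072, 0.0386, 0.0796]
eef_rot: [3.141, -0.001, 1.031]
contact_force: [2.2, 2.7, -1.0]
opening: -0.003
```

```bash
python3 -c "
from force import *
report(4,np.array([.28,-.14,0]))
for th in (.06,.08,.1,.12,.14,.16):print(*arc(th,.1,.019,.08))"
```

```text
t 4.9 F [ 1.63  1.89 -0.41] sd [0.84 0.17 0.26] push 2.46 radial -0.43
x [0.6072 0.0386 0.0796] yaw th 0.0408 r 0.0999 off 0.0193 th(post,19mm) 0.0378
[ 0.05 -0.02 -1.1 ] [-0.0022 -0.0004 -0.0004]
[ 0.05 -0.02 -2.24] [-0.0042 -0.0007 -0.0004]
[ 0.05 -0.02 -3.39] [-0.0062 -0.001  -0.0004]
[ 0.05 -0.02 -4.54] [-0.0083 -0.0013 -0.0004]
[ 0.05 -0.02 -5.68] [-0.0103 -0.0015 -0.0004]
[ 0.05 -0.02 -6.83] [-0.0123 -0.0016 -0.0004]
```

Request:
jog_arm(commands=[[[0,0,-0.6],[-0.0012,-0.0002,0],255],[[0,0,-1.1],[-0.0022,-0.0004,0],255],[[0,0,-1.7],[-0.0032,-0.0006,0],255],[[0,0,-2.3],[-0.0042,-0.0007,0],255],[[0,0,-2.9],[-0.0052,-0.0009,0],255],[[0,0,-3.4],[-0.0062,-0.001,0],255],[[0,0,-4],[-0.0072,-0.0012,0],255],[[0,0,-4.6],[-0.0083,-0.0013,0],255],[[0,0,-5.1],[-0.0093,-0.0014,0],255],[[0,0,-5.7],[-0.0103,-0.0015,0],255]])

```text
time_s: 5.9
ee_pos: [0.6006, 0.0305, 0.0796]
eef_rot: [3.141, -0.0, 1.131]
contact_force: [2.2, 2.2, -0.6]
opening: 0.002
```

```bash
python3 -c "
from force import *
report(4,np.array([.28,-.14,0]))
for th in (.16,.18,.2,.22,.24):print(*arc(th,.1,.019,.08))"
```

```text
t 6.1 F [ 1.7   2.07 -0.49] sd [0.61 0.45 0.38] push 2.6 radial -0.66
x [0.6006 0.0304 0.0796] yaw th 0.1403 r 0.1 off 0.0189 th(post,19mm) 0.1413
[ 0.05 -0.01 -1.13] [-0.002  -0.0003 -0.0004]
[ 0.05 -0.01 -2.28] [-0.004  -0.0006 -0.0004]
[ 0.05 -0.01 -3.42] [-0.006  -0.0009 -0.0004]
[ 0.05 -0.01 -4.57] [-0.008  -0.0012 -0.0004]
[ 0.05 -0.01 -5.71] [-0.01   -0.0014 -0.0004]
```

Request:
jog_arm(commands=[[[0,0,-0.6],[-0.001,-0.0002,0],255],[[0,0,-1.1],[-0.002,-0.0003,0],255],[[0,0,-1.7],[-0.003,-0.0005,0],255],[[0,0,-2.3],[-0.004,-0.0006,0],255],[[0,0,-2.9],[-0.005,-0.0008,0],255],[[0,0,-3.4],[-0.006,-0.0009,0],255],[[0,0,-4],[-0.007,-0.0011,0],255],[[0,0,-4.6],[-0.008,-0.0012,0],255],[[0,0,-5.1],[-0.009,-0.0013,0],255],[[0,0,-5.7],[-0.01,-0.0014,0],255]])

```text
time_s: 7.1
ee_pos: [0.5952, 0.0222, 0.0797]
eef_rot: [3.14, -0.001, 1.231]
contact_force: [3.7, 4.5, -0.5]
opening: -0.004
```

```bash
python3 -c "
from force import *
report(4,np.array([.28,-.14,0]))
for th in (.26,.28,.3,.32,.34):print(*arc(th,.1,.019,.08))"
```

```text
t 7.3 F [ 2.47  4.68 -0.63] sd [0.43 0.33 0.36] push 5.23 radial -0.76
x [0.5951 0.0221 0.0797] yaw th 0.2399 r 0.1 off 0.0191 th(post,19mm) 0.2389
[ 0.06 -0.03 -1.15] [-0.0021 -0.0004 -0.0003]
[ 0.06 -0.02 -2.3 ] [-0.0041 -0.0007 -0.0003]
[ 0.06 -0.02 -3.45] [-0.0062 -0.001  -0.0003]
[ 0.06 -0.02 -4.59] [-0.0082 -0.0012 -0.0003]
[ 0.06 -0.02 -5.74] [-0.0102 -0.0014 -0.0003]
```

Request:
jog_arm(commands=[[[0,0,-0.6],[-0.001,-0.0002,0],255],[[0,0,-1.1],[-0.002,-0.0004,0],255],[[0,0,-1.7],[-0.003,-0.0005,0],255],[[0,0,-2.3],[-0.004,-0.0007,0],255],[[0,0,-2.9],[-0.005,-0.0008,0],255],[[0,0,-3.4],[-0.006,-0.001,0],255],[[0,0,-3.9],[-0.007,-0.0011,0],255],[[0,0,-4.3],[-0.0076,-0.0012,0],255],[[0,0,-4.6],[-0.0082,-0.0012,0],255]])

```text
time_s: 8.2
ee_pos: [0.5915, 0.0159, 0.0802]
eef_rot: [3.14, -0.003, 1.311]
contact_force: [2.1, 6.7, 1.4]
opening: 0.002
```

```bash
python3 -c "
from force import *
report(8,np.array([.28,-.14,0]))
for th in (.33,.34,.35):print(*arc(th,.1,.019,.08))"
```

```text
t 8.6 F [2.32 6.03 1.09] sd [0.35 0.46 0.21] push 6.43 radial -0.69
x [0.5915 0.0159 0.0803] yaw th 0.3207 r 0.1001 off 0.0202 th(post,19mm) 0.3092
[ 0.08 -0.14 -0.53] [-0.0021 -0.0001  0.0002]
[ 0.08 -0.14 -1.1 ] [-0.0031 -0.0003  0.0002]
[ 0.08 -0.14 -1.68] [-0.0041 -0.0004  0.0002]
```

Request:
jog_arm(commands=[[[0,0,-0.4],[-0.0009,-0.0001,0],255],[[0,0,-0.8],[-0.0018,-0.0002,0],255],[[0,0,-1.2],[-0.0027,-0.0003,0],255],[[0,0,-1.6],[-0.0036,-0.0004,0],255],[[0,0,-2],[-0.0045,-0.0005,0],255],[[0,0,-2],[-0.0045,-0.0005,0],255]])

```text
time_s: 9.2
ee_pos: [0.5899, 0.0131, 0.0809]
eef_rot: [3.14, -0.005, 1.347]
contact_force: [1.8, 7.3, 2.4]
opening: -0.001
```

```bash
python3 -c "
from force import *
report(16,np.array([.28,-.14,0]))
for th in (.35,.36,.37,.38,.39,.4):print(*arc(th,.1,.019,.08))"
```

```text
t 10.0 F [1.8  7.   1.65] sd [0.55 0.45 0.55] push 7.23 radial -0.2
x [0.5899 0.0131 0.0809] yaw th 0.3563 r 0.1002 off 0.0207 th(post,19mm) 0.3398
[ 0.07 -0.29  0.36] [-0.001   0.0003  0.0009]
[ 0.07 -0.29 -0.21] [-0.002   0.0001  0.0009]
[ 0.08 -0.29 -0.78] [-0.003  -0.0001  0.0009]
[ 0.08 -0.29 -1.36] [-0.004  -0.0002  0.0009]
[ 0.08 -0.29 -1.93] [-0.0051 -0.0004  0.0009]
[ 0.08 -0.29 -2.5 ] [-0.0061 -0.0005  0.0009]
```

Request:
jog_arm(commands=[[[0,0,-0.2],[-0.0008,-0.0001,0.0001],255],[[0,-0.1,-0.5],[-0.0015,-0.0001,0.0002],255],[[0,-0.1,-0.8],[-0.0022,-0.0001,0.0003],255],[[0,-0.2,-1.1],[-0.0029,-0.0002,0.0004],255],[[0,-0.2,-1.4],[-0.0036,-0.0002,0.0004],255],[[0,-0.2,-1.4],[-0.0036,-0.0002,0.0004],255]])

```text
time_s: 10.6
ee_pos: [0.5889, 0.0113, 0.0813]
eef_rot: [3.14, -0.005, 1.372]
contact_force: [1.3, 6.7, 2.3]
opening: 0.001
```

```bash
python3 -c "
from force import *
d,_=report(20,np.array([.28,-.14,0]));save(d,'hold.png');np.save('hold_s.npy',d['img']); t=cam('top');np.save('hold_t.npy',t['img'])
for q,n,b in((t,'top',(195,115)),(d,'side',(210,160))):
    cv2.imwrite('pics/hold_%s.png'%n,cv2.resize(cv2.cvtColor(q['img'],cv2.COLOR_RGB2BGR)[b[1]:b[1]+95,b[0]:b[0]+125],None,fx=6,fy=6,interpolation=2))
"
```

```text
t 11.6 F [1.57 7.73 2.16] sd [0.51 0.46 0.52] push 7.89 radial -0.01
x [0.5889 0.0114 0.0813] yaw th 0.3816 r 0.1003 off 0.0213 th(post,19mm) 0.3591
```

View pics/hold_side.png

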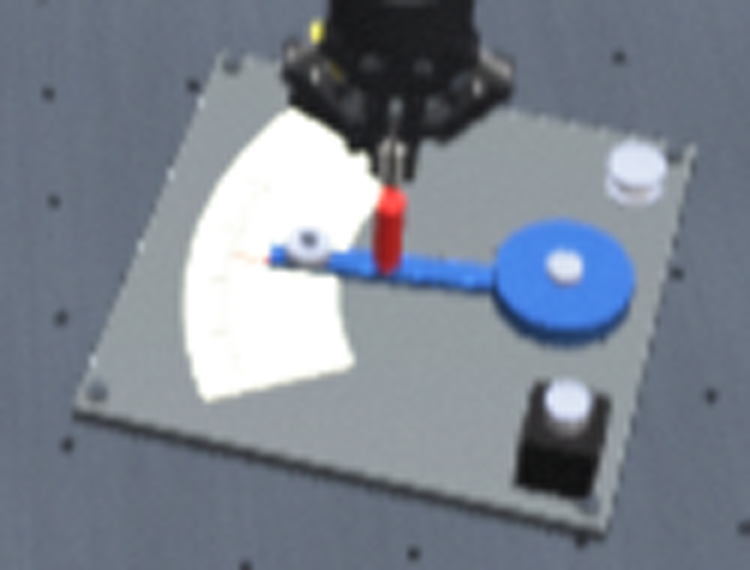

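View pics/hold_top.png

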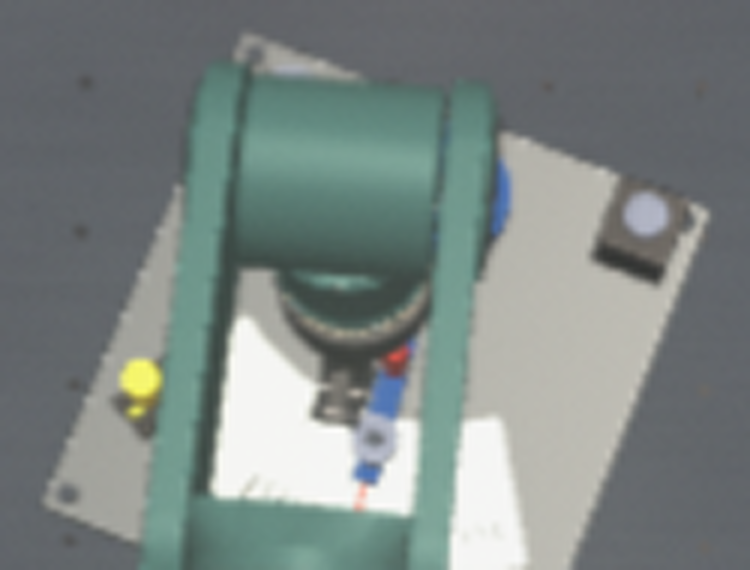

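The hold view shows the pointer tip at side crop (232,258) and the fingers behind the post. Averaged over 1 s, the push is 7.9 N at about 0.36 rad. Next I'll cross-check the deflection from the images and plan the return.

```bash
python3 -c "
from force import *
s=cam('side');t=cam('top')
for n,d,px,z in(('roller s',s,(261.7,200),.049),('ptr s',s,(248.7,203),.024),('roller t',t,(257.5,187.8),.049),('rest roller t',t,(244.2,182.6),.049),('hub s',s,(304.2,204.5),.055)):
    w=plane(d,[px],z)[0,:2]-PIV; print(n,np.hypot(*w).round(4),((np.arctan2(w[1],w[0])-A0)+np.pi)%(2*np.pi)-np.pi, w+PIV)
for th in np.arange(.35,.19,-.03):print(th.round(2),*arc(th,.1,.0195,.0805))"
```

```text
roller s 0.1413 0.3403091895543193 [0.54580022 0.0043163 ]
ptr s 0.1862 0.33294250428296435 [0.50246607 0.01634626]
roller t 0.144 0.34473815948937414 [0.54296928 0.00435322]
rest roller t 0.1456 0.017282529085883347 [0.55992237 0.04843218]
hub s 0.0047 2.529146642339512 [ 0.68472255 -0.03364095]
0.35 [ 0.06 -0.27  1.81] [0.0014 0.0009 0.0008]
0.32 [ 0.06 -0.27  3.53] [0.0043 0.0017 0.0009]
0.29 [ 0.06 -0.27  5.25] [0.0073 0.0025 0.0009]
0.26 [ 0.05 -0.27  6.97] [0.0102 0.0034 0.0009]
0.23 [ 0.05 -0.27  8.69] [0.0131 0.0044 0.0009]
0.2 [ 0.04 -0.27 10.41] [0.016  0.0054 0.0009]
```

Request:
jog_arm(commands=[[[0,-0.1,0.9],[0.0007,0.0004,0.0004],255],[[0,-0.2,1.8],[0.0014,0.0009,0.0008],255],[[0,-0.2,2.7],[0.0028,0.0013,0.0008],255],[[0,-0.2,3.5],[0.0043,0.0017,0.0008],255],[[0,-0.2,4.4],[0.0058,0.0021,0.0008],255],[[0,-0.2,5.25],[0.0073,0.0025,0.0008],255],[[0,-0.2,6.1],[0.0087,0.0029,0.0008],255],[[0,-0.2,7],[0.0102,0.0034,0.0008],255],[[0,-0.2,7.8],[0.0116,0.0039,0.0008],255],[[0,-0.2,8.7],[0.0131,0.0044,0.0008],255]])

```text
time_s: 12.75
ee_pos: [0.5955, 0.0236, 0.0812]
eef_rot: [3.142, -0.001, 1.219]
contact_force: [-0.3, 4.5, 4.9]
opening: -0.001
```

```bash
python3 -c "
from force import *
report(2,np.array([.28,-.14,0]))
for th in np.arange(.2,.04,-.03):print(th.round(2),*arc(th,.1,.019,.0805))"
```

```text
t 12.85 F [-1.12  5.05  5.19] sd [0.35 0.19 0.73] push 4.36 radial 2.78
x [0.5956 0.0238 0.0811] yaw th 0.2295 r 0.1003 off 0.0198 th(post,19mm) 0.2214
0.2 [ 0.   -0.09  1.69] [0.0022 0.0009 0.0006]
0.17 [ 0.   -0.09  3.41] [0.0052 0.0016 0.0006]
0.14 [ 0.   -0.09  5.13] [0.0081 0.0024 0.0006]
0.11 [-0.   -0.09  6.85] [0.011  0.0033 0.0007]
0.08 [-0.   -0.09  8.56] [0.0139 0.0043 0.0007]
0.05 [-0.   -0.09 10.28] [0.0168 0.0053 0.0007]
```

Request:
jog_arm(commands=[[[0,0,0.8],[0.0011,0.0004,0],255],[[0,0,1.7],[0.0022,0.0009,0],255],[[0,0,2.5],[0.0037,0.0012,0],255],[[0,0,3.4],[0.0052,0.0016,0],255],[[0,0,4.3],[0.0066,0.002,0],255],[[0,0,5.1],[0.0081,0.0024,0],255],[[0,0,6],[0.0095,0.0028,0],255],[[0,0,6.9],[0.011,0.0033,0],255],[[0,0,7.7],[0.0125,0.0038,0],255],[[0,0,8.6],[0.0139,0.0043,0],255]])

```text
time_s: 13.85
ee_pos: [0.6046, 0.0354, 0.0811]
eef_rot: [3.142, -0.001, 1.068]
contact_force: [-1.1, 3.8, 4.3]
opening: 0.003
```

```bash
python3 -c "
from force import *
report(2,np.array([.28,-.14,0]))
for th in np.arange(.06,-.05,-.02):print(th.round(2),*arc(th,.1,.019,.0805))"
```

```text
t 13.95 F [-1.51  3.97  3.44] sd [0.01 0.34 0.18] push 2.76 radial 3.23
x [0.6047 0.0355 0.0811] yaw th 0.079 r 0.0999 off 0.0191 th(post,19mm) 0.0775
0.06 [ 0.01 -0.09  1.09] [0.0018 0.0002 0.0007]
0.04 [ 0.01 -0.09  2.23] [0.0038 0.0007 0.0007]
0.02 [ 0.   -0.09  3.38] [0.0058 0.0012 0.0007]
-0.0 [ 0.   -0.09  4.53] [0.0077 0.0017 0.0007]
-0.02 [ 0.   -0.09  5.67] [0.0097 0.0022 0.0007]
-0.04 [ 0.   -0.09  6.82] [0.0116 0.0028 0.0007]
```

Request:
jog_arm(commands=[[[0,0,0.6],[0.0009,0.0001,0],255],[[0,0,1.1],[0.0018,0.0002,0],255],[[0,0,1.6],[0.0028,0.0004,0],255],[[0,0,2.2],[0.0038,0.0007,0],255],[[0,0,2.8],[0.0048,0.0009,0],255],[[0,0,3.4],[0.0058,0.0012,0],255],[[0,0,4],[0.0068,0.0014,0],255],[[0,0,4.5],[0.0077,0.0017,0],255],[[0,0,4.5],[0.0087,0.0017,0],255],[[0,0,4.5],[0.0097,0.0017,0],255]])

```text
time_s: 14.95
ee_pos: [0.6105, 0.0427, 0.0804]
eef_rot: [-3.141, -0.0, 0.99]
contact_force: [0.9, -0.3, 0.5]
opening: -0.002
```

Request:
jog_arm(commands=[[[0,0,0],[0.001,0,0],255],[[0,0,0],[0.002,0,0],255],[[0,0,0],[0.003,0,0],255],[[0,0,0],[0.004,0,0],255],[[0,0,0],[0.005,0,0],255],[[0,0,0],[0.008,0,0],255],[[0,0,0],[0.011,0,0],255],[[0,0,0],[0.015,0,0],255],[[0,0,0],[0.015,0,0],255]])

```text
time_s: 15.85
ee_pos: [0.6191, 0.0558, 0.0804]
eef_rot: [-3.141, -0.001, 0.991]
contact_force: [0.2, -0.7, 0.2]
opening: -0.001
```

```bash
cat > red.py <<'E'
from force import *
def post(img,near):
    h=cv2.cvtColor(img,cv2.COLOR_RGB2HSV); m=cv2.inRange(h,(0,110,70),(8,255,255))|cv2.inRange(h,(172,110,70),(180,255,255))
    k,l,st,ce=cv2.connectedComponentsWithStats(m); i=min((i for i in range(1,k) if st[i][4]>15),key=lambda i:np.hypot(*(ce[i]-near))); return ce[i].round(2),st[i]
E
python3 -c "
from red import *
d,_=report(4,np.array([.28,-.14,0]))
print('now',post(d['img'],(277,190)),'hold',post(np.load('hold_s.npy'),(275,197)))
K=arc(-.205-.148,.195,.045,.14);print(K,arc(-.353,.195,.045,.08))
"
```

```text
t 16.05 F [-0.26 -0.01  0.01] sd [0.37 0.38 0.35] push -0.15 radial 0.21
x [0.6188 0.0553 0.0804] yaw th 0.0001 r 0.1001 off 0.0356 th(post,19mm) -0.1615
now (array([277.26, 190.85]), array([275, 185,   5,  13,  47], dtype=int32)) hold (array([274.42, 197.28]), array([272, 191,   6,  14,  53], dtype=int32))
(array([-4.000e-02, -1.000e-02,  2.023e+01]), array([ 0.0743, -0.0673, -0.0596])) (array([-4.000e-02, -1.000e-02,  2.023e+01]), array([ 0.0743, -0.0673,  0.0004]))
```

The arm is back at rest (post pixel same as at the start) and the force reads zero. Next I'll lift over to the catch knob's clockwise side.

Request:
jog_arm(commands=[[[0,0,0],[0.005,0,-0.03],255],[[0,0,0],[0.005,0,-0.06],255],[[0,0,7],[0.025,-0.022,-0.06],255],[[0,0,14],[0.05,-0.045,-0.06],255],[[0,0,20.2],[0.0743,-0.0673,-0.06],255],[[0,0,20.2],[0.0743,-0.0673,-0.06],255],[[0,0,20.2],[0.0743,-0.0673,-0.03],255],[[0,0,20.2],[0.0743,-0.0673,0],255],[[0,0,20.2],[0.0743,-0.0673,0.001],255],[[0,0,20.2],[0.0743,-0.0673,0.001],255]])

```text
time_s: 17.05
ee_pos: [0.6028, 0.1535, 0.0789]
eef_rot: [-3.14, 0.002, 0.638]
contact_force: [-0.7, -0.5, -0.1]
opening: -0.001
```

```bash
python3 -c "
from red import *
d,_=report(4,np.array([.28,-.14,0])); save(d,'k1.png')
u=lambda th,r,z:[PIV[0]+r*np.cos(A0+th),PIV[1]+r*np.sin(A0+th),z]
for th in(0,.33,.34,.35,.36,.37):print(th,(proj(d,u(th,.1,.062))-proj(d,u(0,.1,.062))).round(2))
for th in(-.353,-.333,-.253,-.153,-.053,.05):print(th,*arc(th,.197,.0205,.079))
"
```

```text
t 17.25 F [-0.2   0.23  0.08] sd [0.63 0.53 0.68] push -0.02 radial 0.31
x [0.6044 0.154  0.0815] yaw th -0.3526 r 0.1941 off 0.046 th(post,19mm) -0.4899
0 [[0. 0.]]
0.33 [[-2.75  6.86]]
0.34 [[-2.78  7.08]]
0.35 [[-2.81  7.3 ]]
0.36 [[-2.84  7.52]]
0.37 [[-2.87  7.75]]
-0.353 [ 0.07 -0.21  0.03] [-0.0257 -0.0029  0.0028]
-0.333 [ 0.07 -0.21 -1.12] [-0.0296 -0.0033  0.0027]
-0.253 [ 0.08 -0.21 -5.7 ] [-0.0454 -0.004   0.0027]
-0.153 [  0.09  -0.2  -11.43] [-0.0652 -0.0031  0.0026]
-0.053 [  0.1   -0.2  -17.16] [-0.0848 -0.0002  0.0025]
0.05 [  0.11  -0.19 -23.07] [-0.1046  0.0048  0.0025]
```

View pics/k1.png

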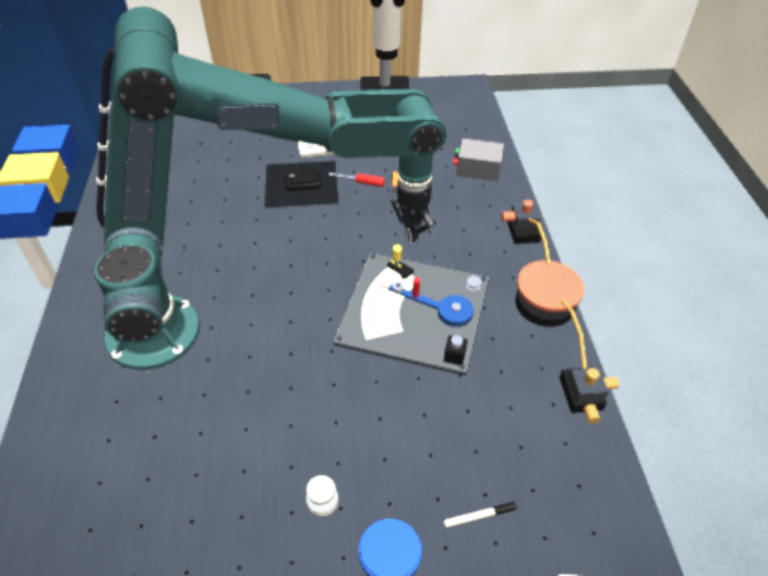

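The fingers are at (410,235), clear of the yellow knob (397,255). The arm is at rest. Now pushing the knob along the arc.

Request:
jog_arm(commands=[[[0,0,0],[-0.006,-0.001,0.001],255],[[0,0,0],[-0.012,-0.002,0.002],255],[[0,0,0],[-0.018,-0.0025,0.0025],255],[[0,0,0],[-0.021,-0.003,0.0025],255],[[0,0,0],[-0.0235,-0.003,0.0025],255],[[0,0,0],[-0.0257,-0.003,0.0025],255],[[0,0,-0.6],[-0.0277,-0.0031,0.0025],255],[[0,0,-1.1],[-0.0296,-0.0033,0.0025],255],[[0,0,-1.7],[-0.0316,-0.0034,0.0025],255],[[0,0,-2.3],[-0.0336,-0.0035,0.0025],255]])

```text
time_s: 18.25
ee_pos: [0.5791, 0.1392, 0.0817]
eef_rot: [3.138, -0.014, 0.679]
contact_force: [6.4, 6.4, 2.9]
opening: -0.0
```

```bash
cat >> red.py <<'E'
def k(n=2,*ths):
    d,_=report(n,np.array([.28,-.14,0])); o,x,R=pose(); w=x[:2]-PIV
    print('knob ang',round((np.arctan2(w[1],w[0])+np.arcsin(.021/np.hypot(*w))-A0+np.pi)%(2*np.pi)-np.pi,4),'catch +.148; post',post(d['img'],(275,195)))
    for t in ths: print(t,*arc(t,.197,.0205,.079))
    return d
E
python3 -c "
from red import *
k(2,-.313,-.273,-.233,-.193,-.153)"
```

```text
t 18.35 F [5.5  5.56 1.82] sd [0.11 0.11 0.22] push 7.77 radial 0.88
x [0.5788 0.1391 0.0816] yaw th -0.3118 r 0.1965 off 0.0245 th(post,19mm) -0.3399
knob ang -0.3297 catch +.148; post (array([277.26, 190.85]), array([275, 185,   5,  13,  47], dtype=int32))
-0.313 [ 0.21 -0.78  0.07] [-0.0038 -0.0005  0.0026]
-0.273 [ 0.22 -0.77 -2.23] [-0.0117 -0.0012  0.0025]
-0.233 [ 0.24 -0.77 -4.52] [-0.0196 -0.0016  0.0024]
-0.193 [ 0.25 -0.76 -6.81] [-0.0276 -0.0016  0.0023]
-0.153 [ 0.27 -0.76 -9.1 ] [-0.0355 -0.0013  0.0022]
```

Request:
jog_arm(commands=[[[0,-0.2,0],[-0.002,-0.0003,0],255],[[0,-0.4,-0.2],[-0.0045,-0.0005,0],255],[[0,-0.4,-0.9],[-0.007,-0.0008,0],255],[[0,-0.4,-1.6],[-0.0095,-0.001,0],255],[[0,-0.4,-2.3],[-0.012,-0.0012,0],255],[[0,-0.4,-3],[-0.0145,-0.0013,0],255],[[0,-0.4,-3.8],[-0.017,-0.0015,0],255],[[0,-0.4,-4.5],[-0.0196,-0.0016,0],255],[[0,-0.4,-5.3],[-0.0222,-0.0016,0],255],[[0,-0.4,-6],[-0.0248,-0.0016,0],255]])

```text
time_s: 19.35
ee_pos: [0.5598, 0.1251, 0.083]
eef_rot: [3.135, -0.01, 0.784]
contact_force: [3.3, 2.5, 6.1]
opening: 0.001
```

```bash
python3 -c "
from red import *
k(2,-.193,-.153,-.113,-.073,-.033)"
```

```text
t 19.45 F [2.52 2.38 6.46] sd [0.96 0.72 0.1 ] push 3.46 radial -0.09
x [0.5595 0.1249 0.083 ] yaw th -0.2066 r 0.1963 off 0.0213 th(post,19mm) -0.2185
knob ang -0.2084 catch +.148; post (array([277.26, 190.85]), array([275, 185,   5,  13,  47], dtype=int32))
-0.193 [ 0.38 -0.54 -0.78] [-0.0036 -0.0009  0.0039]
-0.153 [ 0.4  -0.53 -3.07] [-0.0115 -0.0015  0.0039]
-0.113 [ 0.41 -0.53 -5.37] [-0.0194 -0.0017  0.0038]
-0.073 [ 0.42 -0.52 -7.66] [-0.0273 -0.0017  0.0037]
-0.033 [ 0.43 -0.51 -9.95] [-0.0352 -0.0013  0.0036]
```

Request:
jog_arm(commands=[[[0,-0.2,0],[-0.002,-0.0005,0],255],[[0,-0.4,-0.8],[-0.004,-0.0009,0.0005],255],[[0.2,-0.4,-1.5],[-0.0065,-0.0011,0.001],255],[[0.2,-0.4,-2.3],[-0.009,-0.0013,0.001],255],[[0.2,-0.4,-3],[-0.0115,-0.0015,0.001],255],[[0.2,-0.4,-3.8],[-0.014,-0.0016,0.001],255],[[0.2,-0.4,-4.6],[-0.0167,-0.0017,0.001],255],[[0.2,-0.4,-5.4],[-0.0194,-0.0017,0.001],255],[[0.2,-0.4,-6.1],[-0.022,-0.0017,0.001],255],[[0.2,-0.4,-6.9],[-0.0246,-0.0017,0.001],255]])

```text
time_s: 20.45
ee_pos: [0.5401, 0.1083, 0.081]
eef_rot: [3.139, -0.0, 0.905]
contact_force: [-0.9, -0.3, -0.5]
opening: 0.001
```

```bash
python3 -c "
from red import *
k(2,-.073,-.033,.007,.047)"
```

```text
t 20.55 F [-0.52  0.29 -0.68] sd [0.05 0.71 0.14] push -0.1 radial 0.58
x [0.5402 0.1083 0.0813] yaw th -0.0861 r 0.1973 off 0.0198 th(post,19mm) -0.0902
knob ang -0.081 catch +.148; post (array([277.26, 190.85]), array([275, 185,   5,  13,  47], dtype=int32))
-0.073 [ 0.19 -0.06 -0.75] [-0.0021 -0.0001  0.0024]
-0.033 [ 0.19 -0.06 -3.04] [-0.01   -0.0006  0.0024]
0.007 [ 0.19 -0.05 -5.33] [-0.0179 -0.0009  0.0024]
0.047 [ 0.19 -0.05 -7.63] [-0.0258 -0.0008  0.0024]
```

```bash
python3 -c "
from red import *
d=cam('side');t=cam('top')
a=cv2.resize(d['img'][150:245,210:335],None,fx=6,fy=6,interpolation=2)
cv2.imwrite('pics/k2.png',cv2.cvtColor(a,cv2.COLOR_RGB2BGR))
from meas import blob
print(blob(d,(22,110,70),(35,255,255),(264,172))[0],blob(t,(22,110,70),(35,255,255),(225,180))[0])"
```

```text
Traceback (most recent call last):
  File "meas.py", line 7, in blob
    i=min((i for i in range(1,k) if st[i][4]>amin),key=lambda i:np.hypot(*(ce[i]-near))); return ce[i],(l==i).astype(np.uint8)
ValueError: min() iterable argument is empty
```

View pics/k2.png

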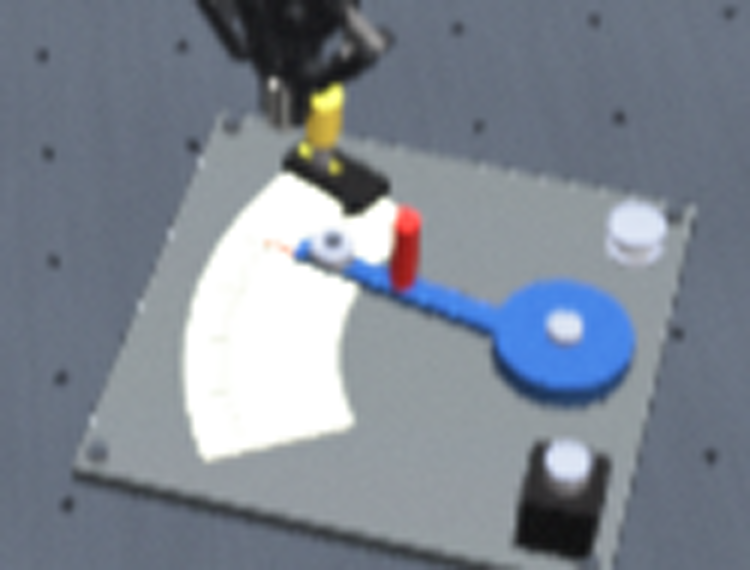

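The side crop shows the fingers at (278,100), past the knob at (325,100), and the catch still clear of the resting arm. They slipped by, so I'll check the geometry before the next move.

```bash
python3 -c "
from red import *
d=cam('side');o,x,R=pose();print(x,o['eef_rot'],o['opening'],o['time_s'])
for z in(-.022,0,.022,.03):
    p=x+R@[0,0,z];print(z,p.round(4),((proj(d,p)-[210,150])*6).round(0))
h=cv2.cvtColor(d['img'],cv2.COLOR_RGB2HSV); m=cv2.inRange(h,(20,90,60),(36,255,255))
n,l,st,ce=cv2.connectedComponentsWithStats(m)
print([(st[i].tolist(),ce[i].round(1).tolist()) for i in range(1,n) if abs(ce[i][0]-264)<15 and abs(ce[i][1]-172)<20])
for an in(-.36,-.33,-.3):
  for z in(.052,.088): print(an,z,((proj(d,[PIV[0]+.1971*np.cos(A0+an),PIV[1]+.1971*np.sin(A0+an),z])-[210,150])*6).round(0))
"
```

```text
[0.54101375 0.10877541 0.08176963] [ 3.13772665e+00 -1.99296280e-03  9.04027902e-01] 0.0024420769124494923 20.8
-0.022 [0.5409 0.1088 0.1038] [[284. 102.]]
0 [0.541  0.1088 0.0818] [[284. 129.]]
0.022 [0.5411 0.1088 0.0598] [[284. 155.]]
0.03 [0.5411 0.1088 0.0518] [[284. 165.]]
[([260, 164, 7, 13, 62], [263.3, 169.7]), ([265, 177, 2, 2, 4], [265.5, 177.5])]
-0.36 0.052 [[323. 136.]]
-0.36 0.088 [[324.  93.]]
-0.33 0.052 [[316. 141.]]
-0.33 0.088 [[317.  98.]]
-0.3 0.052 [[309. 146.]]
-0.3 0.088 [[310. 103.]]
```

The fingertips end near z 0.083 in the picture, so they rode over the knob's top (88 mm). The catch moved only about 0.02 rad. I'll pinch the knob from above instead, with the jaws along the direction of travel. First lift, turn and open.

```bash
cat >> red.py <<'E'
def pinch(th,z,r=.1971):
    a=A0+th; return cmd([PIV[0]+r*np.cos(a),PIV[1]+r*np.sin(a),z],a)
E
python3 -c "
from red import *
print(pinch(-.34,.16))"
```

```text
(array([ 2.600e-01,  5.000e-02, -7.546e+01]), array([ 0.029 ,  0.0065, -0.0781]))
```

Request:
jog_arm(commands=[[[0,0,0],[0,0,-0.04],255],[[0,0,0],[0,0,-0.078],255],[[0,0,-8],[0,0,-0.078],120],[[0,0,-16],[0.01,0.002,-0.078],120],[[0,0,-24],[0.02,0.004,-0.078],120],[[0,0,-32],[0.029,0.0065,-0.078],120],[[0,0,-40],[0.029,0.0065,-0.078],120],[[0,0,-48],[0.029,0.0065,-0.078],120],[[0,0,-56],[0.029,0.0065,-0.078],120],[[0.2,0,-64],[0.029,0.0065,-0.078],120]])

```text
time_s: 21.8
ee_pos: [0.5637, 0.1278, 0.1598]
eef_rot: [3.141, 0.001, 2.027]
contact_force: [0.2, 0.5, 0.4]
opening: 0.53
```

```bash
python3 -c "
from red import *
d=cam('side');o,x,R=pose();print(x,o['eef_rot'],o['opening'],o['time_s'])
for z in(0,.022):
    print(z,((proj(d,x+R@[0,0,z])-[205,130])*6).round(0))
cv2.imwrite('pics/k3.png',cv2.cvtColor(cv2.resize(d['img'][130:225,205:330],None,fx=6,fy=6,interpolation=2),cv2.COLOR_RGB2BGR))
h=cv2.cvtColor(d['img'],cv2.COLOR_RGB2HSV); m=cv2.inRange(h,(20,90,60),(36,255,255))
n,l,st,ce=cv2.connectedComponentsWithStats(m)
print([(st[i].tolist(),ce[i].round(1).tolist()) for i in range(1,n) if abs(ce[i][0]-264)<15 and abs(ce[i][1]-172)<20])
for an in(-.36,-.34,-.32): print(an,proj(d,[PIV[0]+.1971*np.cos(A0+an),PIV[1]+.1971*np.sin(A0+an),.07]))
print(pinch(-.335,.1),pinch(-.335,.07))"
```

```text
[0.56381    0.12769737 0.15978884] [3.14115088e+00 7.85862138e-04 2.03037778e+00] 0.5303960639867624 21.85
0 [[352. 125.]]
0.022 [[351. 154.]]
[([260, 164, 7, 13, 66], [263.2, 169.3]), ([265, 177, 2, 2, 4], [265.5, 177.5])]
-0.36 [[263.91402857 169.18297335]]
-0.34 [[263.10271435 169.70525142]]
-0.32 [[262.30475452 170.24038685]]
(array([  0.02,   0.05, -11.21]), array([-0.0002, -0.0012,  0.0598])) (array([  0.02,   0.05, -11.21]), array([-0.0002, -0.0012,  0.0898]))
```

View pics/k3.png

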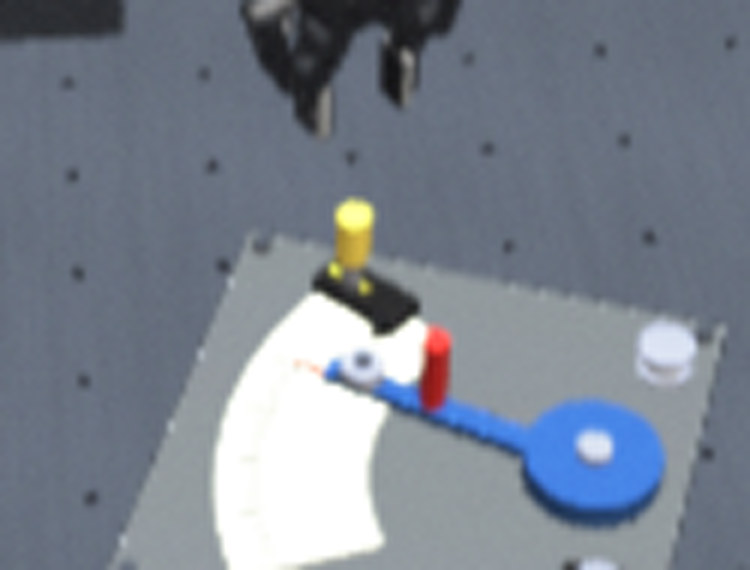

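The open fingertips are at (318,135) and (403,105), straddling the knob at (354,215); the catch has barely moved and the arm is at rest. Descending and pinching.

Request:
jog_arm(commands=[[[0,0,-6],[0,-0.001,0.02],120],[[0,0,-11.2],[0,-0.001,0.04],120],[[0,0,-11.2],[0,-0.001,0.06],120],[[0,0,-11.2],[0,-0.001,0.075],120],[[0,0,-11.2],[0,-0.001,0.085],120],[[0,0,-11.2],[0,-0.001,0.094],120],[[0,0,-11.2],[0,-0.001,0.094],120]])

```text
time_s: 22.55
ee_pos: [0.5623, 0.1271, 0.0646]
eef_rot: [-3.14, -0.0, 2.225]
contact_force: [0.1, -0.2, -0.4]
opening: 0.532
```

Request:
jog_arm(commands=[[[0,0,0],[0,0,0],255],[[0,0,0],[0,0,0],255],[[0,0,0],[0,0,0],255],[[0,0,0],[0,0,0],255],[[0,0,0],[0,0,0],255],[[0,0,0],[0,0,0],255]], squeeze=40)

```text
time_s: 23.15
ee_pos: [0.5636, 0.1278, 0.0657]
eef_rot: [3.14, 0.001, 2.226]
contact_force: [3.8, 3.4, 0.9]
opening: 0.219
```

```bash
python3 -c "
from red import *
o,x,R=pose();w=x[:2]-PIV;print(x,o['eef_rot'],o['opening'],o['time_s'],o['contact_force'],'an',np.arctan2(w[1],w[0])-A0,np.hypot(*w))
for an in(-.30,-.26,-.22,-.18,-.14):print(an,*pinch(an,.065))"
```

```text
[0.56360288 0.12778969 0.06568263] [3.13961877e+00 8.14329205e-04 2.22553659e+00] 0.21903027673355902 23.15 [3.79156917 3.41329415 0.88288846] an -0.34029708904825906 0.1973140749175965
-0.3 [ 0.11  0.05 -2.03] [-0.0003 -0.0079  0.0007]
-0.26 [ 0.11  0.05 -4.32] [-0.0008 -0.0158  0.0007]
-0.22 [ 0.11  0.05 -6.62] [-0.0015 -0.0237  0.0006]
-0.18 [ 0.11  0.06 -8.91] [-0.0026 -0.0315  0.0006]
-0.14 [  0.11   0.06 -11.2 ] [-0.004  -0.0392  0.0006]
```

Request:
jog_arm(commands=[[[0,0,-0.8],[-0.0001,-0.003,0],255],[[0,0,-1.7],[-0.0002,-0.0065,0],255],[[0,0,-2.6],[-0.0004,-0.01,0],255],[[0,0,-3.5],[-0.0006,-0.013,0],255],[[0,0,-4.4],[-0.0008,-0.016,0],255],[[0,0,-5.3],[-0.001,-0.019,0],255],[[0,0,-6.2],[-0.0013,-0.022,0],255],[[0,0,-7.1],[-0.0017,-0.025,0],255],[[0,0,-8],[-0.0021,-0.0285,0],255],[[0,0,-8.9],[-0.0026,-0.0315,0],255]])

```text
time_s: 24.15
ee_pos: [0.5412, 0.1078, 0.0657]
eef_rot: [3.136, 0.001, 2.382]
contact_force: [5.5, 5.8, -3.7]
opening: 0.209
```

```bash
cat >> red.py <<'E'
def kp(*ths):
    d,_=report(2,np.array([.28,-.14,0])); o,x,R=pose(); w=x[:2]-PIV
    print('knob ang',round((np.arctan2(w[1],w[0])-A0+np.pi)%(2*np.pi)-np.pi,4),'open',round(o['opening'],3),'post',post(d['img'],(275,195))[0])
    for t in ths: print(t,*pinch(t,.065))
    return d
E
python3 -c "
from red import *
kp(-.15,-.11,-.07,-.03,.01)"
```

```text
t 24.25 F [ 4.71  4.54 -2.25] sd [0.02 0.41 0.21] push -0.28 radial -6.53
x [0.5409 0.1075 0.0657] yaw th 1.3909 r -0.0012 off 0.1972 th(post,19mm) -0.0893
knob ang -0.1858 open 0.217 post [277.26 190.85]
-0.15 [ 0.29  0.08 -1.71] [-0.0002 -0.0071  0.0007]
-0.11 [ 0.28  0.08 -4.  ] [-0.0005 -0.0149  0.0007]
-0.07 [ 0.28  0.09 -6.3 ] [-0.0013 -0.0228  0.0006]
-0.03 [ 0.28  0.1  -8.59] [-0.0023 -0.0306  0.0006]
0.01 [  0.28   0.1  -10.88] [-0.0036 -0.0384  0.0006]
```

Request:
jog_arm(commands=[[[0,0,-0.8],[0,-0.003,0],255],[[0,0,-1.7],[-0.0002,-0.007,0],255],[[0,0,-2.8],[-0.0003,-0.011,0],255],[[0,0,-4],[-0.0005,-0.0149,0],255],[[0,0,-5.1],[-0.0008,-0.0188,0],255],[[0,0,-6.3],[-0.0013,-0.0228,0],255],[[0,0,-7.4],[-0.0018,-0.0267,0],255],[[0,0,-8.6],[-0.0023,-0.0306,0],255],[[0,0,-9.7],[-0.003,-0.0345,0],255],[[0,0,-10.9],[-0.0036,-0.0384,0],255]])

```text
time_s: 25.25
ee_pos: [0.5183, 0.0789, 0.0657]
eef_rot: [3.132, 0.003, 2.572]
contact_force: [6.1, 8.1, -3.3]
opening: 0.215
```

```bash
python3 -c "
from red import *
kp(.03,.06,.09,.12,.15)"
```

```text
t 25.35 F [ 4.65  6.35 -2.62] sd [0.13 0.59 0.02] push -0.49 radial -7.86
x [0.518  0.0784 0.0657] yaw th 1.5814 r -0.0017 off 0.197 th(post,19mm) 0.0988
knob ang 0.0022 open 0.213 post [275.56 194.18]
0.03 [ 0.49  0.17 -1.11] [ 0.     -0.0055  0.0007]
0.06 [ 0.49  0.18 -2.83] [-0.0002 -0.0114  0.0006]
0.09 [ 0.49  0.19 -4.55] [-0.0006 -0.0173  0.0006]
0.12 [ 0.48  0.2  -6.26] [-0.0011 -0.0232  0.0005]
0.15 [ 0.48  0.2  -7.98] [-0.0018 -0.029   0.0005]
```

Request:
jog_arm(commands=[[[0,0,-0.6],[0,-0.003,0],255],[[0,0,-1.2],[0,-0.006,0],255],[[0,0,-2],[-0.0001,-0.009,0],255],[[0,0,-2.8],[-0.0002,-0.012,0],255],[[0,0,-3.7],[-0.0004,-0.015,0],255],[[0,0,-4.6],[-0.0006,-0.018,0],255],[[0,0,-5.5],[-0.0009,-0.021,0],255],[[0,0,-6.3],[-0.0012,-0.024,0],255],[[0,0,-7.2],[-0.0015,-0.027,0],255],[[0,0,-8],[-0.0018,-0.03,0],255]])

```text
time_s: 26.35
ee_pos: [0.5048, 0.0545, 0.0657]
eef_rot: [3.127, 0.006, 2.712]
contact_force: [6.6, 8.8, -3.2]
opening: 0.214
```

```bash
cat > cmp.py <<'E'
from red import *
def bar(img):   # blue bar + hub mask, features: post centroid, blue-bar centroid (away from the hub)
    h=cv2.cvtColor(img,cv2.COLOR_RGB2HSV); m=cv2.inRange(h,(100,110,70),(125,255,255)); m[:180]=0;m[230:]=0;m[:,:250]=0;m[:,287:]=0
    ys,xs=np.nonzero(m); f=np.polyfit(xs,ys,1); return np.polyval(f,[255,270,285]).round(2),len(xs)
def diff(img,ref,box): # sub-pixel shift of the arm's outer end
    y0,y1,x0,x1=box; a=[cv2.cvtColor(i,cv2.COLOR_RGB2GRAY)[y0:y1,x0:x1].astype(np.float32) for i in(img,ref)]
    return float(np.abs(a[0]-a[1]).mean())
E
python3 -c "
from cmp import *
d=kp(.17,.18,.19,.2,.21,.22); H=np.load('hold_s.npy')
print(bar(d['img']),bar(H),post(H,(275,197))); np.save('a1.npy',d['img'])"
```

```text
t 26.45 F [ 6.58  8.52 -3.53] sd [0.33 0.26 0.32] push -2.43 radial -10.48
x [0.5046 0.0542 0.0657] yaw th 1.7214 r -0.0015 off 0.1969 th(post,19mm) 0.2395
knob ang 0.1428 open 0.213 post [274.65 196.81]
0.17 [ 0.78  0.33 -1.11] [ 0.0001 -0.0054  0.0006]
0.18 [ 0.78  0.33 -1.68] [ 0.0001 -0.0073  0.0006]
0.19 [ 0.77  0.33 -2.25] [-0.     -0.0093  0.0006]
0.2 [ 0.77  0.34 -2.83] [-0.0001 -0.0113  0.0005]
0.21 [ 0.77  0.34 -3.4 ] [-0.0002 -0.0132  0.0005]
0.22 [ 0.77  0.35 -3.97] [-0.0003 -0.0152  0.0005]
(array([200.28, 202.65, 205.01]), 96) (array([202.35, 203.87, 205.38]), 90) (array([274.42, 197.28]), array([272, 191,   6,  14,  53], dtype=int32))
```

Request:
jog_arm(commands=[[[0.1,0,-0.4],[0,-0.0015,0],255],[[0.2,0,-0.8],[0,-0.003,0],255],[[0.2,0,-1.2],[0,-0.0045,0],255],[[0.3,0,-1.6],[0,-0.006,0],255],[[0.3,0,-2],[0,-0.0075,0],255],[[0.3,0,-2],[0,-0.0075,0],255]])

```text
time_s: 27.05
ee_pos: [0.5026, 0.0496, 0.0657]
eef_rot: [3.128, 0.007, 2.746]
contact_force: [7.3, 9.0, -3.2]
opening: 0.211
```

```bash
python3 -c "
from cmp import *
d=kp(.18,.19,.2,.21,.22); H=np.load('hold_s.npy'); A=np.load('a1.npy')
bx=(190,216,240,285)
for n,i in(('a1',A),('now',d['img'])): print(n,bar(i),diff(i,H,bx),diff(i,H,(195,212,240,268)))
print(bar(H)); np.save('a2.npy',d['img'])
u=lambda th,r,z:[PIV[0]+r*np.cos(A0+th),PIV[1]+r*np.sin(A0+th),z]
for th in(.29,.33,.37):
    p=proj(d,[u(th,r,.034) for r in(.05,.16)]);print(th,np.polyval(np.polyfit(p[:,0],p[:,1],1),[255,270,285]))
"
```

```text
t 27.15 F [ 6.92  8.66 -2.95] sd [0.33 0.24 0.16] push -3.05 radial -10.66
x [0.5026 0.0496 0.0657] yaw th 1.7562 r -0.0034 off 0.1969 th(post,19mm) 0.2647
knob ang 0.1681 open 0.216 post [274.47 197.33]
0.18 [0.79 0.39 0.31] [ 0.0002 -0.0024  0.0007]
0.19 [ 0.79  0.4  -0.26] [ 0.0002 -0.0043  0.0007]
0.2 [ 0.78  0.4  -0.84] [ 0.0002 -0.0063  0.0006]
0.21 [ 0.78  0.4  -1.41] [ 0.0002 -0.0083  0.0006]
0.22 [ 0.78  0.41 -1.98] [ 0.0001 -0.0102  0.0006]
a1 (array([200.28, 202.65, 205.01]), 96) 27.064956665039062 34.590335845947266
now (array([201.12, 203.2 , 205.27]), 96) 24.35726547241211 34.75840377807617
(array([202.35, 203.87, 205.38]), 90)
0.29 [200.27326121 202.56246769 204.85167418]
0.33 [201.74823844 203.57559015 205.40294185]
0.37 [203.2138968  204.58231169 205.95072657]
```

Request:
jog_arm(commands=[[[0.1,0,-0.2],[0,-0.0015,0],255],[[0.2,0,-0.5],[0,-0.003,0],255],[[0.2,0,-0.8],[0,-0.0045,0],255],[[0.2,0,-1.1],[0,-0.006,0],255],[[0.2,0,-1.1],[0,-0.0062,0],255],[[0.2,0,-1.1],[0,-0.0062,0],255]])

```text
time_s: 27.75
ee_pos: [0.5013, 0.0464, 0.0657]
eef_rot: [3.126, 0.008, 2.765]
contact_force: [5.5, 8.9, -3.5]
opening: 0.21
```

```bash
cat >> cmp.py <<'E'
def red(img,x0,x1,y0,y1):
    a=img[y0:y1,x0:x1].astype(float); w=np.clip(a[...,0]-np.maximum(a[...,1],a[...,2])-12,0,None)
    yy,xx=np.mgrid[y0:y1,x0:x1]; return np.round([(w*xx).sum()/w.sum(),(w*yy).sum()/w.sum(),w.sum()],2)
E
python3 -c "
from cmp import *
d=kp(.19,.2); H=np.load('hold_s.npy'); I=d['img']; np.save('a3.npy',I)
print(bar(I),bar(H))
for n,i in(('H',H),('a2',np.load('a2.npy')),('now',I)):
    print(n,'post',red(i,268,282,186,208),'low',red(i,268,282,198,208),'ptr',red(i,240,256,196,212))
"
```

```text
t 27.85 F [ 6.32  8.66 -3.35] sd [0.88 0.77 0.4 ] push -2.7 radial -10.37
x [0.5013 0.0465 0.0657] yaw th 1.7753 r -0.0037 off 0.1968 th(post,19mm) 0.2823
knob ang 0.1857 open 0.212 post [274.42 197.64]
0.19 [0.92 0.44 0.83] [ 0.0002 -0.0009  0.0007]
0.2 [0.92 0.44 0.26] [ 0.0002 -0.0028  0.0006]
(array([201.9 , 203.73, 205.56]), 96) (array([202.35, 203.87, 205.38]), 90)
H post [ 274.53  196.69 6335.  ] low [ 274.3   200.53 2576.  ] ptr [253.08 202.83  36.  ]
a2 post [ 274.64  196.71 5589.  ] low [ 274.36  200.24 2309.  ] ptr [251.83 201.9  126.  ]
now post [ 274.56  197.06 5763.  ] low [ 274.3   200.52 2509.  ] ptr [252.63 202.76  46.  ]
```

Request:
jog_arm(commands=[[[0,0,0],[0,0,0],255],[[0,0,0],[0,0.0003,0],255],[[0,0,0],[0,0.0005,0],255],[[0,0,0],[0,0.0005,0],255]], squeeze=20)

```text
time_s: 28.25
ee_pos: [0.5013, 0.0466, 0.0657]
eef_rot: [3.126, 0.008, 2.765]
contact_force: [2.9, 1.3, -0.9]
opening: 0.212
```

```bash
python3 -c "
from cmp import *
d=kp()"
```

```text
t 28.35 F [ 2.6   1.21 -1.15] sd [0.12 0.34 0.11] push -1.97 radial -2.08
x [0.5013 0.0466 0.0657] yaw th 1.775 r -0.0038 off 0.1969 th(post,19mm) 0.2815
knob ang 0.1849 open 0.214 post [274.36 197.6 ]
```

Force is nearly relieved, so I'm opening, lifting and moving clear of the view.

Request:
jog_arm(commands=[[[0,0,0],[0,0.0004,0],190],[[0,0,0],[0,0.0004,0],170],[[0,0,0],[0,0.0004,0],140],[[0,0,0],[0,0.0004,0],120],[[0,0,0],[0,0.0004,0],120],[[0,0,0],[0,0.0004,-0.02],120],[[0,0,0],[0,0.0004,-0.045],120],[[0,0,0],[0,0.0004,-0.075],120],[[0,0,0],[0,0.0004,-0.11],120],[[0,0,0],[0,0.0004,-0.11],120]])

```text
time_s: 29.35
ee_pos: [0.5032, 0.0456, 0.182]
eef_rot: [3.122, 0.019, 2.765]
contact_force: [1.1, 0.1, -0.3]
opening: 0.526
```

Request:
jog_arm(commands=[[[0,0,0],[0,0.04,0],120],[[0,0,0],[0,0.08,0],120],[[0,0,0],[0,0.12,0],120],[[0,0,0],[0,0.16,0],120],[[0,0,0],[0,0.18,0],120],[[0,0,0],[0,0.18,0],120]])

```text
time_s: 29.95
ee_pos: [0.5692, 0.2154, 0.1839]
eef_rot: [3.123, 0.017, 2.769]
contact_force: [0.2, -0.4, -0.1]
opening: 0.528
```

```bash
python3 -c "
from cmp import *
d=cam('side');t=cam('top'); H=np.load('hold_s.npy'); I=d['img']; T=np.load('hold_t.npy'); np.save('f_s.npy',I);np.save('f_t.npy',t['img'])
o,x,R=pose();print(o['time_s'],x)
print(bar(I),bar(H))
for n,i in(('H',H),('a3',np.load('a3.npy')),('now',I)):
    print(n,'post',red(i,268,282,186,208),'low',red(i,268,282,198,208),'ptr',red(i,240,256,196,212))
for n,i in(('H',T),('now',t['img'])):
    print(n,'ptrT',red(i,250,260,195,201))
    h=cv2.cvtColor(i,cv2.COLOR_RGB2HSV); m=cv2.inRange(h,(100,90,50),(125,255,255)); m[:176]=0;m[200:]=0;m[:,:245]=0;m[:,268:]=0
    ys,xs=np.nonzero(m); print('barT',xs.mean().round(2),ys.mean().round(2),len(xs),np.polyval(np.polyfit(ys,xs,1),[178,186,194]).round(2))
c=[cv2.resize(i[y:y+50,x:x+66],None,fx=6,fy=6,interpolation=2) for i,x,y in((H,235,180),(I,235,180),(T,235,165),(t['img'],235,165))]
cv2.imwrite('pics/cmp.png',cv2.cvtColor(np.vstack([np.hstack(c[:2]),np.hstack(c[2:])]),cv2.COLOR_RGB2BGR))
"
```

```text
30.05 [0.56878648 0.21276411 0.1843924 ]
(array([201.83, 203.68, 205.53]), 94) (array([202.35, 203.87, 205.38]), 90)
H post [ 274.53  196.69 6335.  ] low [ 274.3   200.53 2576.  ] ptr [253.08 202.83  36.  ]
a3 post [ 274.56  197.06 5763.  ] low [ 274.3   200.52 2509.  ] ptr [252.63 202.76  46.  ]
now post [ 274.56  197.   5771.  ] low [ 274.3   200.53 2471.  ] ptr [252.4  202.74  50.  ]
H ptrT [254.66 197.53 169.  ]
barT 258.33 182.94 36 [259.42 257.66 255.89]
now ptrT [254.55 197.78 181.  ]
barT 258.15 183.94 33 [259.85 257.56 255.27]
```

View pics/cmp.png

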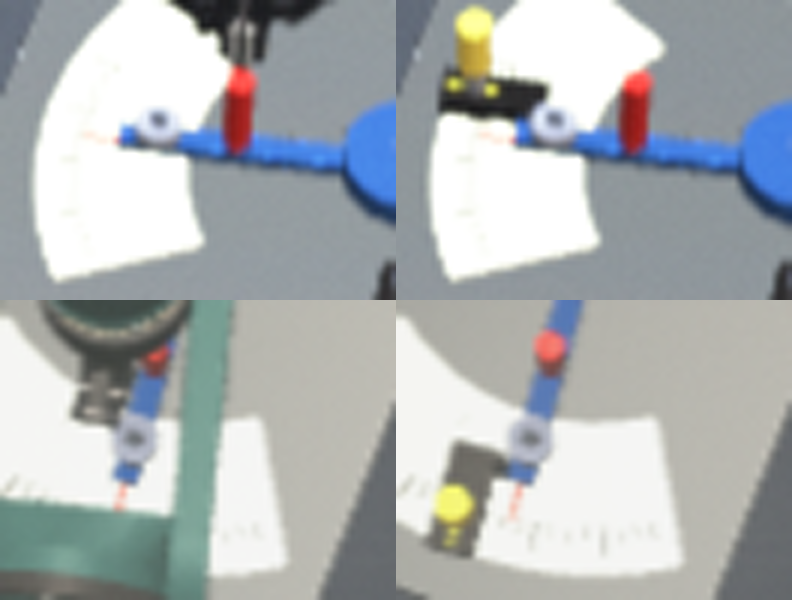

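```bash
python3 -c "
from cmp import *
H,I,T,t=[np.load(f) for f in('hold_s.npy','f_s.npy','hold_t.npy','f_t.npy')]
def ecc(a,b,x0,x1,y0,y1):
    g=lambda i:cv2.cvtColor(i,cv2.COLOR_RGB2GRAY)[y0:y1,x0:x1].astype(np.float32)
    W=np.eye(2,3,dtype=np.float32); c,W=cv2.findTransformECC(g(a),g(b),W,cv2.MOTION_TRANSLATION,(3,100,1e-5),None,1); return round(c,4),W[:,2].round(3)
print('ref side hub',ecc(H,I,290,318,190,222),'roller side',ecc(H,I,254,268,199,208),'bar',ecc(H,I,254,274,200,210))
print('roller top',ecc(T,t,252,262,183,196),'tip',ecc(T,t,252,260,185,199))
d=cam('side');q=cam('top')
u=lambda th,r,z:[PIV[0]+r*np.cos(A0+th),PIV[1]+r*np.sin(A0+th),z]
for n,c in(('s',d),('t',q)): print(n,proj(c,u(.34,.145,.049)),'per .01rad',proj(c,u(.35,.145,.049))-proj(c,u(.34,.145,.049)))
"
```

```text
ref side hub (0.9971, array([0.002, 0.001], dtype=float32)) roller side (0.7693, array([0.497, 0.052], dtype=float32)) bar (0.9737, array([0.09 , 0.019], dtype=float32))Traceback (most recent call last):
  File "<string>", line 8, in <module>
    print('roller top',ecc(T,t,252,262,183,196),'tip',ecc(T,t,252,260,185,199))
                       ~~~^^^^^^^^^^^^^^^^^^^^^
  File "<string>", line 6, in ecc
    W=np.eye(2,3,dtype=np.float32); c,W=cv2.findTransformECC(g(a),g(b),W,cv2.MOTION_TRANSLATION,(3,100,1e-5),None,1); return round(c,4),W[:,2].round(3)
                                        ~~~~~~~~~~~~~~~~~~~~^^^^^^^^^^^^^^^^^^^^^^^^^^^^^^^^^^^^^^^^^^^^^^^^^^^^^^^^
cv2.error: OpenCV(4.12.0) /io/opencv/modules/video/src/ecc.cpp:574: error: (-7:Iterations do not converge) NaN encountered. in function 'findTransformECC'
```

The comparison shows the hold picture (left) and the released picture (right) with the same roller and pointer-tip pixels to within a pixel in both views. The catch nose is against the arm and the robot is clear, so I'm handing in.

```bash
python3 -c "
from cmp import *
d=cam('side');print(red(d['img'],268,282,186,208),ctrl.get_obs()['time_s']);print(ctrl.hand_in())"
```

```text
[ 274.56  197.   5782.  ] 30.1
the job is handed in; nothing more can be done
None
```

The job is handed in at about 30 s: the catch is holding the arm at about 0.33 to 0.34 rad, and the robot is clear.

- **Push and hold:** I pushed the post with closed fingers until it pushed back with 7.9 N, averaged over a 1 s hold. The highest averaged push I measured was 7.9 N against the 13 N limit. I then eased the arm back over about 3 s. Its post returned to the starting pixel with zero force.
- **Reading:** The camera points in both views put the hold at 0.33 to 0.345 rad. The finger position gave 0.36 rad, but that figure assumed a finger half-width that may be too large.
- **Catch, first try:** Pushing the knob with closed fingers failed. The fingertips sat higher than I expected and rode over the knob, so the catch moved only about 0.02 rad and the arm did not move.
- **Catch, second try:** I pinched the knob, slid the catch along to about 0.333 rad by the finger position, relieved the force, let go and backed off.
- **Last checks:** After release, the picture matches the hold picture to within a pixel at the roller, bar and pointer. A lined-up comparison of the bar shows a 0.02 pixel vertical shift.
    - A straight-line fit to the bar suggested the arm is about 0.01 rad short.
    - The centre of the whole red post suggested about 0.02 rad over.
    - An image-alignment check on the top view did not converge.
    - The post stayed still from release to hand-in. I did not check the other items on the bench in a final picture.

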